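# Roll a pipe specimen into the V-rest of a length gauge

## Robot

A 6-joint arm with a two-finger parallel gripper is mounted at the origin on the work surface. World frame = base frame: x ahead of the robot, y to its left, z up, the work surface at z = 0. Lengths are in m, angles in degrees, forces in N, time in s.
With the tool pointing down it reaches from about 0.25 to 0.725 m from the base axis. Payload 9.7 kg.
Tool frame: the origin (TCP) lies at the very end of the fingers, on their centre line; the grasp point (between the pads) lies 19 mm behind it; y points along the fingers, x is the direction in which the jaws open and shut, and the axes are right-handed (so a half turn about y gives the same grasp; the last joint's range is limited). The gripper opens to 85 mm and grips with 20 to 120 N. Pads are 22 mm wide; open, the fingers measure 114 mm over their backs; the gripper's body (76 mm by 85 mm) begins 54 mm behind the grasp point. The pads swing forward as they close: fully open they stand 13 mm farther back than shut.
Start: joints at [67.323, 4.979, 10.078, 95.1, 0, 90], TCP at [0.212, 0.507, 0.231] pointing down, gripper open.
Joint ranges: [-179.16, 179.16], [-48.56, 103.87], [-65.8, 70.77], [-126.05, 130.52], [-82.76, 87.17], [-180, 180]. Speed limits (degrees/s): [127.2, 127.2, 147.25, 180, 180, 180].

## Interface

Orientations are given as [roll, pitch, yaw] about the fixed x, y, z axes, in that order (R = Rz(yaw) Ry(pitch) Rx(roll)).
In Python, from workcell import bot gives the robot as it stands.
- The arm moves only by the shell command python3 -m jog 'ROWS' [FORCE]. ROWS is JSON, a list of rows, each a list of 7 numbers: the closure, from 0 (fully open) to 1 (shut), then the shift along the world's x, y, z in units of 25 mm (1.0 is 25 mm), then the turn, a rotation vector about the world's x, y, z in units of 5 degrees (1.0 is 5 degrees). A call has 1 to 5 rows; each row is the pose to reach, as a shift and turn from the pose commanded when the call began; what a row does not reach only later rows make up. A row lasts 1/10 s, in which the tool goes at most 50 mm and 8.59 degrees, less where a joint would pass 70% of its speed; a pose out of reach is approached as far as the arm can. A call with a gripper value outside its range is refused whole. The fingers move at their own pace and stop on an object; FORCE is the grip in N (left out, the last holds). Time passes only in rows, so rows that repeat a pose let the fingers close. It gives the time, the measured TCP pose, the force and the opening at its end, in the units of the state.
- bot.get_obs(): the state, without advancing time (a new reading comes with each control period).
- bot.camera(name): name is "side" or "top"; returns (picture, depth): 480x640x3 uint8, red, green, blue; 480x640 float32, m along the optical axis (not along the pixel's ray), 0 where there is no reading.
- bot.camera_model(name): a dict with "fx", "fy", "cx", "cy" (pixels), "rvec" (rotation vector, rad) and "tvec" (3), from world to camera coordinates, as OpenCV has them. Camera axes: x right, y down, z forward; pixel columns grow to the right and rows downward; lengths in m; the calibration is good to about 2 mm. A picture is of the moment at which its call begins. camera_model takes no time and is no camera call.
- bot.job_done(): hands the job in, once; it reports no verdict.
Trained networks look in the newest picture that a camera, given by its name, has taken for a name from the list of things; names that differ only in an ending like _2 or _b are one class to them, and where a whole thing is asked for, a point or a joint stands for the part that bears it (a point fixed in the world has none). Each returns a list of dicts, best first, with "conf" (0 to 1); they miss things now and then, are a little off and sometimes report something else, mostly with a low value. They report only what shows in the picture. A call takes as long as a camera call. They do not tell look-alikes from the thing itself.
- bot.regions_of(camera, label): "pixels" (480x640 bool, what is visible of it) and "point" ([row, column] in pixels, amid what is visible of it).
The state is a dict: "time": time; "q": joint angles; "qd": joint speeds; "joint_efforts": joint torques, N m; "ee_pos": TCP position; "tcp_rot": TCP orientation; "wrist_force": force on the tool from outside, world axes, zero at the start; "torque": the same for the moment, N m; "opening": finger opening in m.
Only numpy, scipy, OpenCV 4.12 (cv2) and the standard library are available. Lean on these libraries where they do the work, as an engineer would, in place of code of your own. Each camera call takes 0.05 s, during which the arm holds its last target. There are 200 camera calls.

## Task

Two aluminium pipe pieces lie on the bench, one on each side of the steel V-rest. Without gripping or lifting anything, roll the longer pipe along the bench with your fingers, gently up the V-rest's ramp until it drops into the groove, and then push it lengthwise along the groove until its end is against the stop plate at the far end. Leave it lying there and leave the shorter pipe and everything else on the bench alone.

Things in the scene. Friction and masses are not known exactly. Their poses are not given: they have to be found in the camera images.
- long_pipe: longer polished aluminium pipe (friction 0.28 to 0.42), 50 mm outside diameter, 150 mm long, 0.3 to 0.54 kg, bore closed, lying free to roll. Origin at its middle on its axis, 25 mm above the bench. Its x axis is the pipe's axis, pointing away from the robot to the stop end (within 0.2 rad of the groove's x); at the start its z axis is up; y and z turn as it rolls (157 mm a turn)
- short_pipe: the shorter aluminium pipe piece, 50 mm outside diameter, only 95 mm long, to be left alone. Origin at its middle on its axis, x along the axis.
- v_rest: fixed rest of folded steel sheet, 200 mm long (x) and 140 mm wide (y), open upward. Origin on the bench below its middle; x along the groove, away from the robot, to the stop; z up. Same on both sides: a ramp rises from the bench at |y| = 70 mm to a ridge 13 mm high at |y| = 20 mm, then falls to the groove's bottom, 1.5 mm high, at y = 0. Stop plate at the +x end
- stop_face (a point): point on the stop plate's face (x = 90, y = 0, z = 30.4 mm of v_rest) that the middle of the pipe's end must meet. The plate is 44 mm wide, 12 mm thick, 55 mm high; behind it a dial gauge stand, 120 mm high, x = 120 to 180 mm, |y| up to 30 mm. A pipe in the groove has its axis at y = 0, z = 30.4 mm; crossing a ridge, z = 38 mm; too fast, it rolls over the other ridge
- long_pipe_far (a point): middle of the long pipe's end that points towards the stop (+75 mm along its x axis)
- long_pipe_near (a point): middle of the long pipe's end that points towards the robot (-75 mm along its x axis)
- weight: brass calibration weight, 32 mm diameter, 52 mm high, upright; origin under its middle; leave alone
- jar: small amber jar, 44 mm diameter, 60 mm high, upright; origin under its middle; leave alone
- beaker: glass beaker, 70 mm diameter, 90 mm high, upright; origin under its middle; leave alone
- brush: brush, 170 mm long, lying on the bench; leave alone
- screwdriver: screwdriver, 180 mm long, lying on the bench; leave alone
- samples: stack of four wooden floor samples, 90 x 90 mm and 48 mm high; origin under its middle; leave alone
Things that resemble listed ones, but are neither listed nor needed, are in the scene too. Leave any green, pink or purple look-alike of the long_pipe alone.

How it is judged (in metres and radians):
On the way, in this order (a step that is already met when the one before it is completed fails the run):
1. the long pipe has been rolled: it has turned by more than 1 rad about its axis before it reaches the groove (angle between long_pipe's own z axis and vertical above 1 rad and horizontal distance between long_pipe and v_rest above 0.06 m and height (world z) of long_pipe below 0.034 m), for 0.05 s.
2. the long pipe lies in the groove of the V-rest (y of long_pipe in the frame of v_rest between -0.006 and 0.006 m and height (world z) of long_pipe below 0.033 m and angle between the x axis of long_pipe and the x axis of v_rest, either way round below 0.06 rad), for 0.2 s.
3. its end is against the stop (x of long_pipe_far in the frame of stop_face above -0.004 m), for 0.2 s.
At the end, for the whole second after the job is handed in: the long pipe rests in the groove (axis within 6 mm of the groove's middle and 0.06 rad of its direction, no higher than 33 mm), its end within 4 mm of the stop face, at rest (all of step 2 and x of long_pipe_far in the frame of stop_face above -0.004 m and linear speed of long_pipe below 0.01 m/s); the robot touches nothing.
It fails at once if the long pipe is lifted off the bench or the V-rest (height (world z) of long_pipe above 0.046 m or height (world z) of any of long_pipe_far, long_pipe_near above 0.052 m or (horizontal distance between long_pipe and v_rest above 0.115 m and height (world z) of long_pipe above 0.032 m)).
It fails at once if the long pipe is not moved gently: it is knocked along faster than 0.6 m/s (linear speed of long_pipe above 0.6 m/s).
It fails at once if the short pipe is moved by more than 20 mm (distance of short_pipe from where it was at the start of the episode above 0.02 m).
It fails at once if another thing on the bench is moved by more than 20 mm (distance of any of weight, jar, beaker, brush, screwdriver, samples from where it was at the start of the episode above 0.02 m).
It also fails if it takes over 54 s, if anything falls off the work surface, if the arm or the gripper's body presses on something with over 40 N, if the wrist force passes 120 N, or if a joint passes its speed limit or range.

## Working session

There is one attempt and no reset: what is moved stays moved. The work goes in short steps, Python scripts to look and compute and a shell command to move; the robot and the scene stay as the last step left them, time stands still between calls to the robot, and variables do not carry over. Pictures are saved under pics/ and viewed, about 8 in all and at most 12, crops included, and the job is handed in when it is done.

```bash
mkdir -p pics
cat > h.py <<'E'
import numpy as np,cv2
from workcell import bot
def model(c):
    m=bot.camera_model(c);R=cv2.Rodrigues(np.array(m["rvec"],float))[0];return m,R,np.array(m["tvec"],float).ravel()
def cloud(c,d,mask):
    m,R,t=model(c);v,u=np.nonzero(mask&(d>0));z=d[v,u]
    P=np.stack([(u-m["cx"])*z/m["fx"],(v-m["cy"])*z/m["fy"],z],1);return (P-t)@R
def proj(c,P):
    m,R,t=model(c);q=np.asarray(P)@R.T+t;return q[...,:2]/q[...,2:]*[m["fx"],m["fy"]]+[m["cx"],m["cy"]]
E
python3 - <<'E'
from h import *
o=bot.get_obs();print({k:np.round(o[k],3) for k in o})
for c in("top","side"):
    p,d=bot.camera(c);cv2.imwrite(f"pics/{c}0.png",p[:,:,::-1]);np.savez(f"{c}0.npz",p=p,d=d)
    for n in ["long_pipe","short_pipe","v_rest"]+(["weight","jar","beaker","brush","screwdriver","samples"] if c=="top" else []):
        for r in bot.regions_of(c,n):
            if r["conf"]<.2: continue
            P=cloud(c,d,r["pixels"]);
            if len(P)<10: continue
            rect=cv2.minAreaRect(P[:,:2].astype(np.float32))
            print(c,n,round(r["conf"],2),np.round(r["point"]),len(P),"med",np.median(P,0).round(3),"zmax",P[:,2].max().round(3),"rect",np.round(rect[0],3),np.round(rect[1],3),round(rect[2],1))
E
```

```text
{'time': np.float64(0.0), 'q': array([6.7321e+01, 5.0120e+00, 1.0035e+01, 9.5098e+01, 1.0000e-03,
       9.0001e+01]), 'qd': array([-0.076, -0.113,  0.017, -0.05 , -0.014,  0.028]), 'joint_efforts': array([ 3.0000e-03, -5.2038e+01,  4.6481e+01,  1.6000e-02, -0.0000e+00,
        0.0000e+00]), 'ee_pos': array([0.212, 0.507, 0.231]), 'tcp_rot': array([-9.000e+01,  7.500e-02,  6.732e+01]), 'wrist_force': array([-0.924,  0.1  , -0.648]), 'torque': array([-0.   ,  0.021, -0.002]), 'opening': np.float64(0.085)}
top long_pipe 0.9 [194. 427.] 959 med [ 0.668 -0.253  0.046] zmax 0.062 rect [ 0.675 -0.251] [0.059 0.152] 17.2
top long_pipe 0.87 [233. 378.] 1028 med [ 0.54  -0.117  0.046] zmax 0.059 rect [ 0.543 -0.118] [0.152 0.049] 2.7
top long_pipe 0.86 [334. 499.] 1199 med [ 0.292 -0.429  0.046] zmax 0.058 rect [ 0.297 -0.438] [0.157 0.065] 14.8
top long_pipe 0.83 [329. 249.] 1126 med [0.286 0.206 0.046] zmax 0.061 rect [0.289 0.21 ] [0.056 0.156] 38.2
top short_pipe 0.92 [222. 258.] 673 med [0.565 0.215 0.045] zmax 0.057 rect [0.568 0.218] [0.05  0.096] 81.6
top short_pipe 0.33 [214. 328.] 4
[... 1119 characters left out ...]
92 0.204] [0.065 0.168] 31.3
side long_pipe 0.96 [209. 325.] 899 med [ 0.542 -0.101  0.044] zmax 0.057 rect [ 0.544 -0.133] [0.151 0.09 ] 1.9
side long_pipe 0.91 [189. 390.] 825 med [ 0.368 -0.209  0.042] zmax 0.057 rect [ 0.368 -0.222] [0.051 0.153] 54.0
side long_pipe 0.71 [147. 409.] 759 med [ 0.3   -0.418  0.041] zmax 0.057 rect [ 0.3   -0.454] [0.155 0.108] 12.4
side long_pipe 0.59 [173. 286.] 694 med [ 0.67  -0.227  0.045] zmax 0.056 rect [ 0.673 -0.249] [0.052 0.156] 14.8
side short_pipe 0.85 [308. 296.] 845 med [0.568 0.231 0.045] zmax 0.055 rect [0.575 0.21 ] [0.074 0.111] 80.5
side v_rest 0.62 [252. 293.] 3731 med [0.613 0.042 0.009] zmax 0.124 rect [0.625 0.036] [0.144 0.279] 84.0
```

View pics/top0.png

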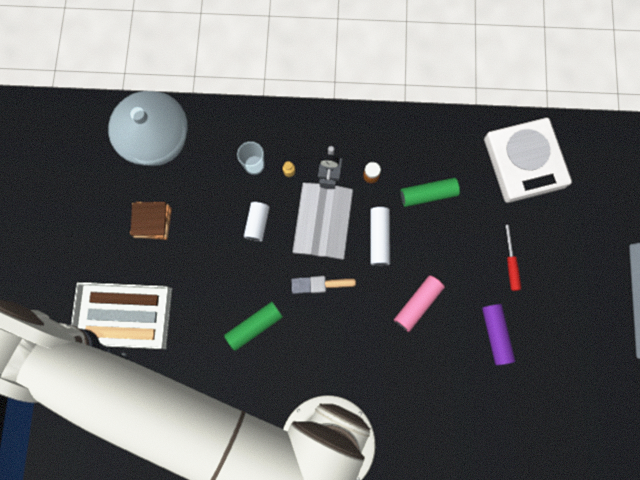

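Run:
```python
import cv2
a=cv2.imread("pics/top0.png")[130:310,230:450];cv2.imwrite("pics/crop0.png",cv2.resize(a,None,fx=3.3,fy=3.3,interpolation=2))
```

```text
(no output)
```

View pics/crop0.png

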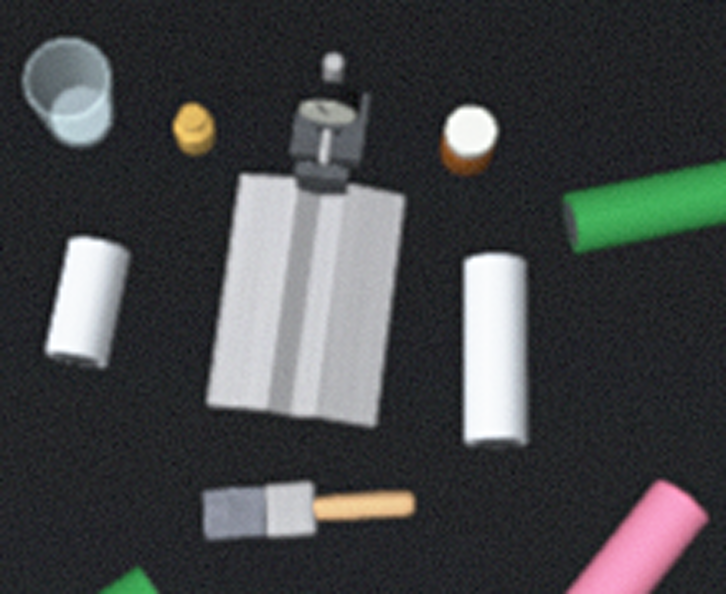

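Top view: the long_pipe candidates are silver (380,236), green (430,192) and (253,326), pink (419,304) and purple (498,334). The silver one fits: it is bare aluminium, about 150 mm long, next to the V-rest and near the groove's direction. The crop confirms this. The other silver piece, at (257,222), is about 95 mm long, so it is the short pipe. The V-rest is at (325,220) with its stop and gauge at the far end, and the weight is at (289,169).

Now the precise poses.

```bash
cat >> h.py <<'E'
from scipy.optimize import least_squares
def pipe(c="top",near=None,save=None):
    p,d=bot.camera(c)
    if save: cv2.imwrite(save,p[:,:,::-1])
    best=None
    for r in bot.regions_of(c,"long_pipe"):
        P=cloud(c,d,r["pixels"])
        if len(P)<100: continue
        m=np.median(P,0)
        if near is None or np.hypot(*(m[:2]-near))<.06:
            best=P if best is None else best
    if best is None: return None
    P=best[best[:,2]>.015]
    m=np.median(P,0)
    def f(v): # x0,y0(at m.x),z,yaw
        s=np.array([np.cos(v[2]),np.sin(v[2])]);q=P[:,:2]-[m[0],v[0]]
        return np.hypot(q[:,0]*-s[1]+q[:,1]*s[0],P[:,2]-v[1])-.025
    v=least_squares(f,[m[1],.025,0],loss="soft_l1",f_scale=.003).x
    s=np.array([np.cos(v[2]),np.sin(v[2])]);a=(P[:,:2]-[m[0],v[0]])@s
    lo,hi=np.percentile(a,[1,99]);c0=np.array([m[0],v[0]])+s*(lo+hi)/2
    return c0.round(4),round(v[1],4),round(np.degrees(v[2]),2),round(hi-lo,4)
E
python3 - <<'E'
from h import *
for c in("top","side"):
    print(c,pipe(c,(.54,-.118)))
    p,d=bot.camera(c)
    r=bot.regions_of(c,"v_rest")[0];P=cloud(c,d,r["pixels"]);P=P[(P[:,2]<.022)&(P[:,0]<.72)]
    # template fit: ridge profile + footprint
    def prof(y): a=abs(y);return np.where(a<20e-3,1.5e-3+a*11.5/20,13e-3*(70e-3-a)/50e-3)
    def f(v):
        y=-np.sin(v[1])*(P[:,0]-.6)+np.cos(v[1])*(P[:,1]-v[0]);return np.clip(P[:,2]-v[2]-prof(y),-.01,.01)
    b=least_squares(f,[.035,-.1,0],x_scale=[.01,.05,.01]);v=b.x
    s=np.array([np.cos(v[1]),np.sin(v[1])]);q=P[:,:2]-[.6,v[0]];a=q@s;y=q@[-s[1],s[0]]
    print(c,"profile fit y@x.6",v[0].round(4),"yaw",np.degrees(v[1]).round(2),"z",v[2].round(4),"cost",b.cost.round(5),"lat",np.percentile(y,[1,99]).round(4),"along",np.percentile(a,[1,99]).round(4))
    k=cv2.minAreaRect(P[:,:2].astype(np.float32));print(k)
E
```

```text
top (array([ 0.543, -0.119]), np.float64(0.0252), np.float64(1.56), np.float64(0.1495))
top profile fit y@x.6 0.0372 yaw -5.16 z 0.0002 cost 0.02302 lat [-0.0685  0.0698] along [-0.1114  0.1129]
((0.6040008664131165, 0.03838716447353363), (0.14340871572494507, 0.2348477989435196), 84.97724914550781)
side (array([ 0.5437, -0.1176]), np.float64(0.0255), np.float64(1.81), np.float64(0.1467))
side profile fit y@x.6 0.0385 yaw -5.04 z 0.0004 cost 0.01214 lat [-0.0685  0.0681] along [-0.1097  0.1119]
((0.6043417453765869, 0.03627226874232292), (0.14720143377780914, 0.23283272981643677), 86.57776641845703)
```

```bash
python3 -m jog '[[0,13.3,-27.7,-1.2,0,0,-13.1],[0,13.3,-27.7,-1.2,0,0,-13.1],[0,13.3,-27.7,-1.2,0,0,-13.1],[0,13.3,-27.7,-1.2,0,0,-13.1],[0,13.3,-27.7,-1.2,0,0,-13.1]]'
```

```text
time: 1.6
ee_pos: [0.3205, 0.2805, 0.2216]
tcp_rot: [-90.0, -0.0, 24.0]
wrist_force: [0.9, 0.9, -0.0]
opening: 0.0856
```

```bash
python3 -m jog '[[0,9,-18.6,-0.9,0,0,-4.5],[0,9,-18.6,-0.9,0,0,-4.5],[0,9,-18.6,-0.9,0,0,-4.5],[0,9,-18.6,-0.9,0,0,-4.5],[0,9,-18.6,-0.9,0,0,-4.5]]'
```

```text
time: 2.1
ee_pos: [0.4294, 0.0554, 0.2109]
tcp_rot: [-90.0, -0.1, 1.8]
wrist_force: [0.4, 0.6, 0.3]
opening: 0.0853
```

```bash
python3 -m jog '[[0,4.6,-9.6,-0.4,0,0,0],[0,4.6,-9.6,-0.4,0,0,0],[0,4.6,-9.6,-0.4,0,0,0],[0,4.6,-9.6,-0.4,0,0,0],[0,4.6,-9.6,-0.4,0,0,0]]'; python3 -m jog '[[0,0.2,-0.8,0,0,0,0],[0,0.2,-0.8,-1,0,0,0],[0,0.2,-0.8,-2.5,0,0,0],[0,0.2,-0.8,-4,0,0,0],[0,0.2,-0.8,-5,0,0,0]]'
```

```text
time: 2.6
ee_pos: [0.5374, -0.1701, 0.2013]
tcp_rot: [-90.0, -0.0, 1.8]
wrist_force: [1.2, 0.1, 0.6]
opening: 0.0854
time: 3.1
ee_pos: [0.5409, -0.1876, 0.0734]
tcp_rot: [-89.9, 0.1, 1.8]
wrist_force: [-0.1, -0.3, 0.3]
opening: 0.0854
```

```bash
python3 -m jog '[[0,0,0,-1,0,0,0],[0,0,0,-2,0,0,0],[0,0,0,-2.6,0,0,0],[0,0,0,-2.6,0,0,0]]'
python3 - <<'E'
from h import *
p,d=bot.camera("side");cv2.imwrite("pics/s1.png",cv2.resize(p[130:270,240:430,::-1],None,fx=4,fy=4,interpolation=2))
o=bot.get_obs();print(o["ee_pos"],proj("side",o["ee_pos"]))
P=cloud("side",d,np.ones(d.shape,bool));x,y,z=P.T
for s in (-1,1):
    k=(abs(y+.19)<.02)&(abs(x-.541-s*.05)<.015)&(z<.12)
    print(s,k.sum(),np.histogram(z[k],np.arange(-.005,.1,.007)),P[k&(z>.025)].min(0),P[k&(z>.025)].max(0))
E
```

```text
time: 3.5
ee_pos: [0.5406, -0.1874, 0.0092]
tcp_rot: [-89.9, 0.2, 1.9]
wrist_force: [0.1, -1.0, -0.3]
opening: 0.0853
[ 0.54150178 -0.18772404  0.01089396] [327.63017503 196.76371992]
-1 231 (array([50, 22,  0,  0,  3,  7,  6,  9,  8,  7, 12, 33, 17, 20,  5]), array([-0.005,  0.002,  0.009,  0.016,  0.023,  0.03 ,  0.037,  0.044,
        0.051,  0.058,  0.065,  0.072,  0.079,  0.086,  0.093,  0.1  ])) [ 0.47635039 -0.20441862  0.02550219] [ 0.50552498 -0.17072956  0.1193065 ]
1 230 (array([59, 18,  0,  0,  4,  4, 11, 10,  8,  5, 14, 31, 13, 20,  3]), array([-0.005,  0.002,  0.009,  0.016,  0.023,  0.03 ,  0.037,  0.044,
        0.051,  0.058,  0.065,  0.072,  0.079,  0.086,  0.093,  0.1  ])) [ 0.57641394 -0.19905133  0.02502118] [ 0.6043948  -0.17019452  0.11997807]
```

View pics/s1.png

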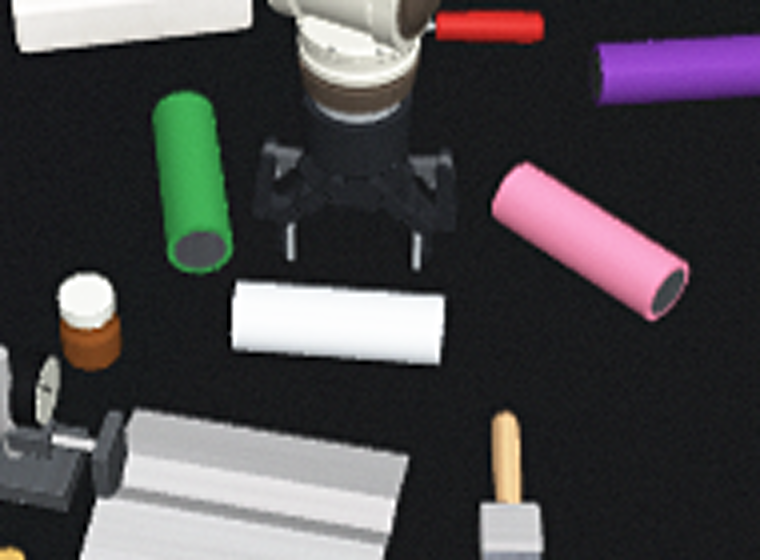

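The side view shows both finger tips behind the silver pipe, at z≈0.023 (13 mm above the TCP), and no obstacles nearby. I'll lower the tool a little and start rolling.

```bash
python3 -m jog '[[0,0,0.2,-0.35,0,0,0],[0,0,0.4,-0.35,0,0,0],[0,0,0.6,-0.35,0,0,0],[0,0,0.75,-0.35,0,0,0],[0,0,0.9,-0.35,0,0,0]]'; python3 -m jog '[[0,0,0.15,0,0,0,0],[0,0,0.3,0,0,0,0],[0,0,0.45,0,0,0,0],[0,0,0.6,0,0,0,0],[0,0,0.75,0,0,0,0]]';python3 - <<'E'
from h import *
print(bot.get_obs()["ee_pos"]);print(pipe("top",(.54,-.11)))
E
```

```text
time: 4.05
ee_pos: [0.5422, -0.1649, 0.003]
tcp_rot: [-90.0, -0.0, 1.9]
wrist_force: [0.1, -0.1, 0.7]
opening: 0.0852
time: 4.55
ee_pos: [0.5419, -0.1463, 0.0025]
tcp_rot: [-90.0, -0.0, 1.8]
wrist_force: [-1.0, 0.2, 0.1]
opening: 0.0854
[ 0.54192282 -0.14629837  0.00252969]
None
```

Run:
```python
from h import *
for c in("side","top"):
    p,d=bot.camera(c)
    for r in bot.regions_of(c,"long_pipe"): 
        P=cloud(c,d,r["pixels"]);print(c,round(r["conf"],2),np.round(r["point"]),len(P),np.median(P,0).round(3))
print(pipe("side",(.54,-.1)))
```

```text
side 0.94 [320. 410.] 1374 [0.291 0.219 0.045]
side 0.88 [186. 391.] 808 [ 0.365 -0.207  0.043]
side 0.78 [149. 412.] 752 [ 0.297 -0.418  0.041]
side 0.68 [214. 323.] 934 [ 0.542 -0.091  0.043]
side 0.56 [175. 290.] 663 [ 0.669 -0.227  0.045]
top 0.89 [218. 371.] 370 [ 0.579 -0.094  0.046]
top 0.87 [293. 425.] 617 [ 0.389 -0.242  0.047]
top 0.72 [336. 495.] 1172 [ 0.292 -0.429  0.046]
top 0.71 [187. 451.] 193 [ 0.683 -0.309  0.047]
top 0.57 [326. 254.] 1060 [0.287 0.205 0.046]
(array([ 0.542 , -0.1042]), np.float64(0.0256), np.float64(1.6), np.float64(0.1448))
```

```bash
python3 -m jog '[[0,0.01,0.15,0,0,0,-0.15],[0,0.02,0.35,0,0,0,-0.3],[0,0.04,0.55,0,0,0,-0.5],[0,0.06,0.75,0,0,0,-0.7],[0,0.08,0.95,0,0,0,-0.9]]';python3 -m jog '[[0,0.02,0.2,0,0,0,-0.2],[0,0.03,0.4,0,0,0,-0.4],[0,0.05,0.55,0,0,0,-0.5],[0,0.06,0.7,0,0,0,-0.5],[0,0.07,0.85,0,0,0,-0.5]]';python3 - <<'E'
from h import *
print(bot.get_obs()["ee_pos"]);print(pipe("side",(.55,-.06)))
E
```

```text
time: 5.45
ee_pos: [0.544, -0.1222, 0.0025]
tcp_rot: [-90.0, -0.0, -2.7]
wrist_force: [0.0, 0.2, 0.7]
opening: 0.0857
time: 5.95
ee_pos: [0.5457, -0.1013, 0.0025]
tcp_rot: [-90.0, 0.0, -5.1]
wrist_force: [-0.3, 0.7, 0.3]
opening: 0.0853
[ 0.54568877 -0.10127689  0.00250166]
None
```

Run:
```python
from h import *
p,d=bot.camera("side");cv2.imwrite("pics/s2.png",cv2.resize(p[130:290,230:430,::-1],None,fx=4,fy=3.7,interpolation=2))
for r in bot.regions_of("side","long_pipe"): 
        P=cloud("side",d,r["pixels"]);print(round(r["conf"],2),np.round(r["point"]),len(P),np.median(P,0).round(3))
print(pipe("side",(.545,-.04)))
```

```text
0.92 [320. 409.] 1252 [0.289 0.221 0.046]
0.77 [174. 287.] 663 [ 0.669 -0.227  0.045]
0.76 [148. 412.] 713 [ 0.296 -0.417  0.041]
0.67 [227. 323.] 871 [ 0.541 -0.041  0.044]
0.57 [190. 390.] 837 [ 0.366 -0.209  0.043]
0.5 [269. 369.] 619 [0.408 0.061 0.018]
(array([ 0.5422, -0.0573]), np.float64(0.0254), np.float64(1.11), np.float64(0.1476))
```

View pics/s2.png

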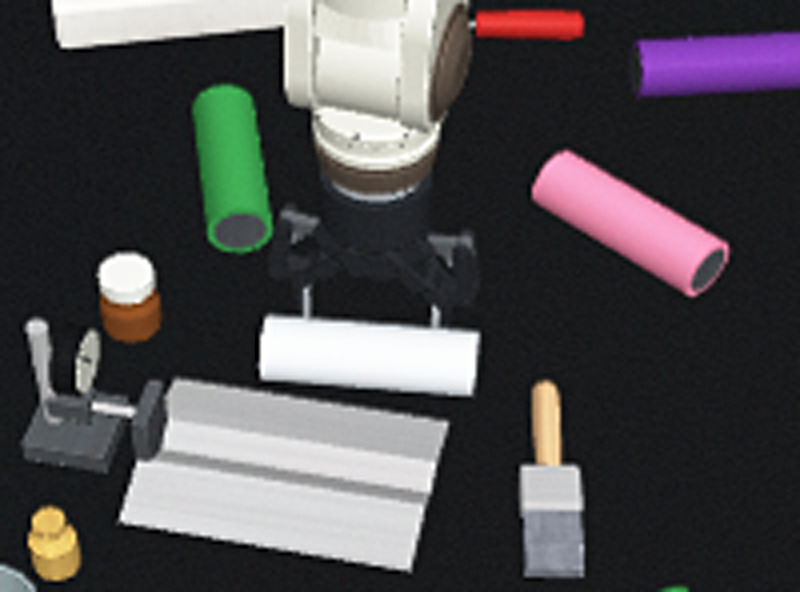

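Side view: the silver pipe (crop 370,355) is just ahead of the two fingers, with the V-rest in front of it. The pipe is still about 6° off the groove's direction, so I'll push gently to align it.

```bash
python3 -m jog '[[0,0.01,0.15,0,0,0,0],[0,0.02,0.3,0,0,0,0],[0,0.03,0.45,0,0,0,0],[0,0.05,0.6,0,0,0,0],[0,0.06,0.7,0,0,0,0]]';python3 - <<'E'
from h import *
print(bot.get_obs()["ee_pos"]);print(pipe("side",(.545,-.03)))
E
```

```text
time: 6.75
ee_pos: [0.5472, -0.0836, 0.0025]
tcp_rot: [-90.0, 0.0, -5.1]
wrist_force: [0.1, 0.7, -0.1]
opening: 0.0855
[ 0.54720509 -0.08361584  0.00248458]
(array([ 0.5412, -0.0423]), np.float64(0.0253), np.float64(0.71), np.float64(0.145))
```

```bash
python3 -m jog '[[0,0.01,0.12,0,0,0,0],[0,0.02,0.24,0,0,0,0],[0,0.03,0.36,0,0,0,0],[0,0.04,0.48,0,0,0,0],[0,0.05,0.6,0,0,0,0]]';python3 - <<'E'
from h import *
print(bot.get_obs()["ee_pos"]);print(pipe("side",(.545,-.015)))
E
```

```text
time: 7.35
ee_pos: [0.5484, -0.0689, 0.0025]
tcp_rot: [-90.0, 0.0, -5.2]
wrist_force: [-0.7, -1.3, 1.1]
opening: 0.0851
[ 0.5484105  -0.06892766  0.00253548]
(array([ 0.5418, -0.0305]), np.float64(0.0258), np.float64(-2.28), np.float64(0.1488))
```

```bash
python3 -m jog '[[0,0.01,0.12,0.02,0,0,0],[0,0.02,0.24,0.05,0,0,0],[0,0.03,0.36,0.08,0,0,0],[0,0.04,0.48,0.1,0,0,0],[0,0.05,0.6,0.13,0,0,0]]';python3 -m jog '[[0,0.01,0.12,0.02,0,0,0],[0,0.02,0.24,0.05,0,0,0],[0,0.03,0.36,0.08,0,0,0],[0,0.04,0.48,0.1,0,0,0],[0,0.05,0.6,0.13,0,0,0]]';python3 - <<'E'
from h import *
print(bot.get_obs()["ee_pos"]);print(pipe("side",(.545,.015)))
E
```

```text
time: 7.95
ee_pos: [0.5499, -0.0541, 0.006]
tcp_rot: [-90.0, -0.0, -5.2]
wrist_force: [-0.2, -3.9, 2.3]
opening: 0.0853
time: 8.45
ee_pos: [0.5509, -0.0388, 0.009]
tcp_rot: [-90.0, 0.0, -5.1]
wrist_force: [-0.5, -4.0, 2.2]
opening: 0.0855
[ 0.55091119 -0.03882455  0.00903438]
(array([ 0.5439, -0.0023]), np.float64(0.0324), np.float64(-5.09), np.float64(0.148))
```

```bash
python3 -m jog '[[0,0.01,0.12,0.02,0,0,0],[0,0.02,0.24,0.04,0,0,0],[0,0.03,0.36,0.06,0,0,0],[0,0.04,0.48,0.08,0,0,0],[0,0.05,0.6,0.1,0,0,0]]';python3 -m jog '[[0,0.01,0.06,0,0,0,0],[0,0.01,0.12,0,0,0,0],[0,0.02,0.18,0,0,0,0],[0,0.02,0.24,0,0,0,0],[0,0.02,0.28,0,0,0,0]]';python3 - <<'E'
from h import *
print(bot.get_obs()["ee_pos"]);print(pipe("side",(.545,.03)))
E
```

```text
time: 9.05
ee_pos: [0.5522, -0.0239, 0.0116]
tcp_rot: [-90.0, 0.0, -5.2]
wrist_force: [-1.1, -3.4, 2.3]
opening: 0.0857
time: 9.55
ee_pos: [0.5526, -0.0167, 0.0114]
tcp_rot: [-90.0, 0.0, -5.1]
wrist_force: [-0.8, -2.4, 0.6]
opening: 0.0855
[ 0.55261102 -0.01673787  0.01137565]
(array([0.5464, 0.0196]), np.float64(0.0381), np.float64(-5.05), np.float64(0.1493))
```

```bash
python3 -m jog '[[0,0,0.04,0,0,0,0],[0,0.01,0.08,0,0,0,0],[0,0.01,0.12,0,0,0,0],[0,0.01,0.16,0,0,0,0],[0,0.02,0.2,0,0,0,0]]';python3 - <<'E'
from h import *
print(bot.get_obs()["ee_pos"]);print(pipe("side",(.545,.04)))
E
```

```text
time: 10.15
ee_pos: [0.5531, -0.0118, 0.0115]
tcp_rot: [-90.0, 0.0, -5.1]
wrist_force: [-0.4, -0.3, 0.1]
opening: 0.0854
[ 0.55313776 -0.01184944  0.01145825]
(array([0.5463, 0.0252]), np.float64(0.0381), np.float64(-5.17), np.float64(0.1461))
```

Tipping over the ridge now; I'll let it settle and check.

```bash
python3 -m jog '[[0,0,0.03,0,0,0,0],[0,0,0.06,0,0,0,0],[0,0,0.06,0,0,0,0],[0,0,0.06,0,0,0,0],[0,0,0.06,0,0,0,0]]';python3 - <<'E'
from h import *
print(bot.get_obs()["ee_pos"]);print(pipe("side",(.545,.05)))
E
```

```text
time: 10.75
ee_pos: [0.5532, -0.0106, 0.0115]
tcp_rot: [-90.0, 0.0, -5.2]
wrist_force: [0.4, 0.8, 1.1]
opening: 0.0857
[ 0.55316575 -0.01062339  0.0114916 ]
(array([0.5484, 0.043 ]), np.float64(0.0305), np.float64(-4.81), np.float64(0.1489))
```

The pipe is in the groove (z 0.0305, lateral offset about 0). I'll back off, then go up, close the fingers, turn the tool and move behind the near end.

```bash
python3 -m jog '[[0,0,-0.5,0.1,0,0,0],[0,0,-1,0.3,0,0,0],[0,0,-1,2,0,0,0],[0.5,0,-1,3.5,0,0,0],[1,0,-1,4.6,0,0,0]]' 20; python3 -m jog '[[1,-4,3.5,0,0,0,18],[1,-4,3.5,0,0,0,18],[1,-4,3.5,0,0,0,18],[1,-4,3.5,0,0,0,18],[1,-4,3.5,0,0,0,18]]'; python3 -m jog '[[1,0,0,0,0,0,9.4],[1,0,0,0,0,0,9.4],[1,0,0,0,0,0,9.4],[1,0,0,0,0,0,9.4],[1,0,0,0,0,0,9.4]]'
python3 - <<'E'
from h import *
for c in ("side","top"):print(pipe(c,(.545,.05)))
E
```

```text
time: 11.35
ee_pos: [0.5536, -0.037, 0.1296]
tcp_rot: [-90.0, -0.1, -5.2]
wrist_force: [-0.3, 0.8, 0.0]
opening: 0.0594
time: 11.85
ee_pos: [0.4529, 0.0517, 0.1275]
tcp_rot: [-90.1, -0.1, 38.2]
wrist_force: [1.0, -0.8, 0.0]
opening: -0.0
time: 12.35
ee_pos: [0.4534, 0.051, 0.1271]
tcp_rot: [-90.0, 0.0, 81.1]
wrist_force: [0.1, -0.4, 0.8]
opening: -0.0002
(array([0.5484, 0.0431]), np.float64(0.0307), np.float64(-4.9), np.float64(0.1486))
None
```

```bash
python3 -m jog '[[1,-0.1,0,-1,0,0,0.76],[1,-0.1,0,-2,0,0,0.76],[1,-0.1,0,-3,0,0,0.76],[1,-0.1,0,-3.9,0,0,0.76],[1,-0.1,0,-3.9,0,0,0.76]]'
python3 - <<'E'
from h import *
o=bot.get_obs();print(o["ee_pos"],o["tcp_rot"])
p,d=bot.camera("side");cv2.imwrite("pics/s3.png",cv2.resize(p[130:310,230:430,::-1],None,fx=4,fy=3.3,interpolation=2))
E
```

```text
time: 13.05
ee_pos: [0.4488, 0.0514, 0.0264]
tcp_rot: [-89.7, 0.1, 84.4]
wrist_force: [0.1, -0.3, 0.2]
opening: -0.0
[0.44882816 0.05141803 0.02644941] [-8.97471079e+01  5.89226762e-02  8.43843376e+01]
```

View pics/s3.png

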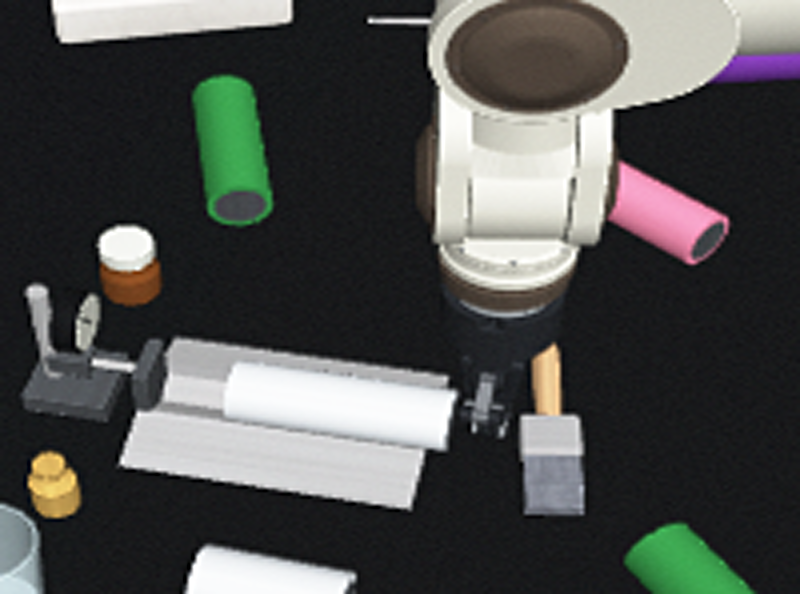

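Side view: the closed fingers (crop 485,410) are just behind the pipe's near end (450,415). The pipe lies in the groove, with the stop at (150,370). Pushing now.

```bash
python3 -m jog '[[1,0.1,-0.01,0,0,0,0],[1,0.2,-0.02,0,0,0,0],[1,0.35,-0.03,0,0,0,0],[1,0.5,-0.05,0,0,0,0],[1,0.65,-0.06,0,0,0,0]]'; python3 -m jog '[[1,0.15,-0.01,0,0,0,0],[1,0.35,-0.03,0,0,0,0],[1,0.55,-0.05,0,0,0,0],[1,0.75,-0.07,0,0,0,0],[1,0.95,-0.08,0,0,0,0]]';python3 - <<'E'
from h import *
print(bot.get_obs()["ee_pos"]);print(pipe("side",(.58,.05)))
E
```

```text
time: 13.6
ee_pos: [0.4671, 0.0504, 0.0293]
tcp_rot: [-90.0, -0.0, 84.6]
wrist_force: [-3.0, 0.6, 1.1]
opening: 0.0002
time: 14.1
ee_pos: [0.4911, 0.0483, 0.0289]
tcp_rot: [-90.0, 0.0, 84.6]
wrist_force: [-2.6, 0.4, 1.7]
opening: -0.0
[0.49105496 0.0483023  0.02892979]
(array([0.5759, 0.0407]), np.float64(0.0309), np.float64(-4.77), np.float64(0.1479))
```

```bash
python3 -m jog '[[1,0.15,-0.01,0,0,0,0],[1,0.3,-0.03,0,0,0,0],[1,0.45,-0.04,0,0,0,0],[1,0.6,-0.05,0,0,0,0],[1,0.75,-0.07,0,0,0,0]]'; python3 -m jog '[[1,0.1,-0.01,0,0,0,0],[1,0.2,-0.02,0,0,0,0],[1,0.3,-0.03,0,0,0,0],[1,0.4,-0.04,0,0,0,0],[1,0.5,-0.04,0,0,0,0]]';python3 - <<'E'
from h import *
print(bot.get_obs()["ee_pos"]);print(pipe("side",(.6,.04)))
E
```

```text
time: 14.7
ee_pos: [0.5097, 0.0466, 0.029]
tcp_rot: [-90.0, -0.0, 84.6]
wrist_force: [-2.3, 1.0, 0.3]
opening: 0.0
time: 15.2
ee_pos: [0.5166, 0.046, 0.0282]
tcp_rot: [-89.3, 0.0, 84.6]
wrist_force: [-37.9, 3.2, 18.4]
opening: -0.0001
[0.51660096 0.04598693 0.02820408]
(array([0.6023, 0.0385]), np.float64(0.0308), np.float64(-4.95), np.float64(0.1511))
```

The force rose to 38 N, so the pipe is against something, probably the stop. I'll back off and check.

```bash
python3 -m jog '[[1,-0.25,0.02,0,0,0,0],[1,-0.5,0.04,0,0,0,0],[1,-0.9,0.08,0,0,0,0],[1,-0.9,0.08,2,0,0,0],[1,-0.9,0.08,4,0,0,0]]'; python3 -m jog '[[1,-1.5,-1,1,0,0,0],[1,-3,-2,2,0,0,0],[1,-3,-4,2,0,0,0],[1,-3,-6,2,0,0,0],[1,-3,-6,2,0,0,0]]'
python3 - <<'E'
from h import *
print(bot.get_obs()["ee_pos"])
p,d=bot.camera("top");cv2.imwrite("pics/t4.png",cv2.resize(p[130:310,230:450,::-1],None,fx=3.3,fy=3.3,interpolation=2));
# stop plate face from depth: points z .035-.06 around the plate, along axis
for c in ("side","top"):
    print(c,pipe(c,(.6,.04)))
    p,d=bot.camera(c);P=cloud(c,d,np.ones(d.shape,bool))
    s=np.array([.996,-.0885]);q=P[:,:2]-[.6,.0378];a=q@s;y=q@[-s[1],s[0]]
    k=(P[:,2]>.035)&(P[:,2]<.06)&(abs(y)<.02)&(a>-.1)&(a<.13)
    print(np.histogram(a[k],np.arange(-.09,.13,.006)))
    k=(P[:,2]>.003)&(P[:,2]<.012)&(abs(y)>.035)&(abs(y)<.06)&(abs(a)<.15)
    print("sheet along",np.percentile(a[k],[1,2,98,99]).round(3))
E
```

```text
time: 15.8
ee_pos: [0.4977, 0.0475, 0.129]
tcp_rot: [-89.8, 0.0, 84.6]
wrist_force: [1.5, -0.5, 1.2]
opening: 0.0001
time: 16.3
ee_pos: [0.4238, -0.1068, 0.1796]
tcp_rot: [-90.1, 0.1, 84.3]
wrist_force: [0.1, -0.1, -1.2]
opening: -0.0004
[ 0.42380862 -0.10679259  0.17960282]
side (array([0.6003, 0.0387]), np.float64(0.0307), np.float64(-5.02), np.float64(0.1471))
(array([ 0,  0, 23, 23, 26, 26, 24, 24, 26, 26, 26, 24, 24, 26, 23, 30, 20,
       23, 30, 24, 22, 27, 24, 24, 26, 20, 29, 25, 26, 21,  5,  6,  6,  7,
        5, 20]), array([-9.00000000e-02, -8.40000000e-02, -7.80000000e-02, -7.20000000e-02,
       -6.60000000e-02, -6.00000000e-02, -5.40000000e-02, -4.80000000e-02,
       -4.20000000e-02, -3.60000000e-02, -3.00000000e-02, -2.40000000e-02,
       -1.80000000e-02, -1.20000000e-02, -6.00000000e-03,  8.32667268e-17,
        6.00000000e-03,  1.20000000e-02,  1.80000000e-02,  2.40000000e-02,
        3.00000000e-02,  3.60000000e-02,  4.20000000e-02,  4.80000000e-02,
        5.40000000e-02,  6.00000000e-02,  6.60000000e-02,  7.20000000e-02,
        7.80000000e-02,  8.40000000e-02, 
[... 476 characters left out ...]
7.80000000e-02, -7.20000000e-02,
       -6.60000000e-02, -6.00000000e-02, -5.40000000e-02, -4.80000000e-02,
       -4.20000000e-02, -3.60000000e-02, -3.00000000e-02, -2.40000000e-02,
       -1.80000000e-02, -1.20000000e-02, -6.00000000e-03,  8.32667268e-17,
        6.00000000e-03,  1.20000000e-02,  1.80000000e-02,  2.40000000e-02,
        3.00000000e-02,  3.60000000e-02,  4.20000000e-02,  4.80000000e-02,
        5.40000000e-02,  6.00000000e-02,  6.60000000e-02,  7.20000000e-02,
        7.80000000e-02,  8.40000000e-02,  9.00000000e-02,  9.60000000e-02,
        1.02000000e-01,  1.08000000e-01,  1.14000000e-01,  1.20000000e-01,
        1.26000000e-01]))
sheet along [-0.143 -0.137  0.125  0.132]
```

View pics/t4.png

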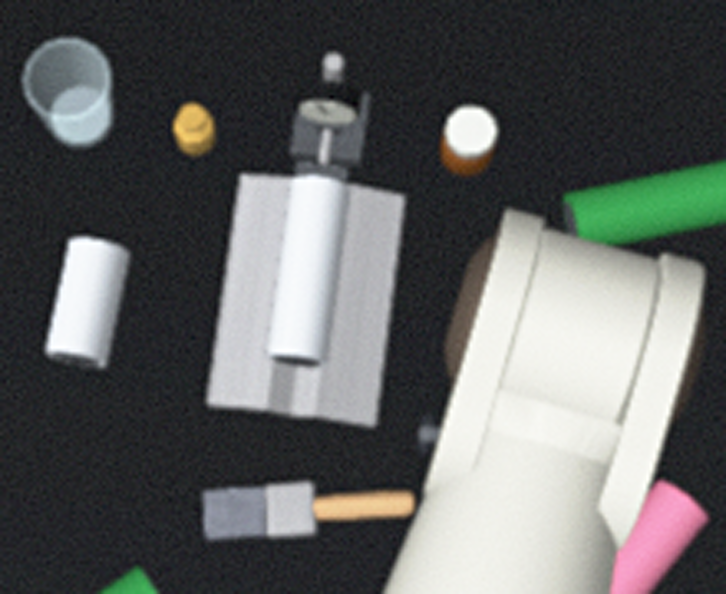

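The top view shows the pipe in the groove, with its far end at the stop (crop 320,178). The short pipe, brush, jar, weight and beaker look unmoved. I'll put a number on the end gap using the initial images of the bare plate, and check the other things.

Run:
```python
from h import *
s=np.array([.996,-.0872])
for c in("side","top"):
    z=np.load(f"{c}0.npz");d0=z["d"];p1,d1=bot.camera(c)
    for n,d in(("before",d0),("now",d1)):
        P=cloud(c,d,np.ones(d.shape,bool));q=P[:,:2]-[.6,.0378];a=q@s;y=q@[-s[1],s[0]]
        k=(P[:,2]>.046)&(P[:,2]<.062)&(abs(y)<.018)&(a>-.1)&(a<.108)
        print(c,n,k.sum(),np.sort(a[k])[:4].round(4),np.sort(a[k])[-4:].round(4))
    # image-based: near end of pipe column/row vs projected expectation
    if c=="top":
        np.save("now.npy",p1)
    for nme in ("short_pipe","jar","brush","beaker"):
        r=bot.regions_of(c,nme)
        print(nme,[(round(t["conf"],2),np.median(cloud(c,d1,t["pixels"]),0).round(3)) for t in r[:2]])
```

```text
side before 56 [0.0758 0.0766 0.0769 0.077 ] [0.0886 0.0895 0.0913 0.0979]
side now 609 [-0.0735 -0.0735 -0.0735 -0.0733] [0.0877 0.088  0.0898 0.1042]
short_pipe [(0.61, array([0.568, 0.231, 0.044]))]
jar [(0.65, array([ 0.718, -0.077,  0.038]))]
brush [(0.62, array([0.409, 0.057, 0.018])), (0.31, array([0.597, 0.053, 0.049]))]
beaker [(0.82, array([0.74 , 0.236, 0.057])), (0.64, array([0.599, 0.053, 0.05 ]))]
top before 67 [0.0753 0.076  0.076  0.0761] [0.0885 0.0886 0.0892 0.0996]
top now 746 [-0.0735 -0.0734 -0.0734 -0.0732] [0.097  0.0975 0.0993 0.1008]
short_pipe [(0.6, array([0.564, 0.215, 0.046]))]
jar [(0.74, array([0.595, 0.037, 0.051])), (0.52, array([ 0.713, -0.09 ,  0.057]))]
brush [(0.76, array([0.408, 0.047, 0.018]))]
beaker [(0.84, array([0.752, 0.243, 0.049])), (0.5, array([ 0.714, -0.09 ,  0.057]))]
```

```bash
python3 -c "
from workcell import bot
o=bot.get_obs();print(o['time'],o['wrist_force'],abs(o['qd']).max());print(bot.job_done())"
```

```text
17.15 [-0.0991888   0.31417862  0.35323498] 0.07150503236932516
the job is handed in; nothing more can be done
None
```

The long pipe is lying in the V-rest's groove with its end against the stop plate. I handed the job in at about 17 s of the 54 s allowed, and no verdict was reported.

**What I did:** I rolled the pipe from behind with the open fingers, aligned it at the foot of the ramp and eased it over the ridge at about 10 mm/s until it dropped in. Then I pushed it along the groove with closed fingers until the force rose at the stop.

**Last checks before hand-in:**

| Check | Result |
|---|---|
| Pipe axis height | about 30.6 mm |
| Offset from the groove's middle | within about 1 mm |
| Direction | -5.0° against the groove's -5.1° |
| Gap between pipe end and stop face | about 0 mm, from depth images good to roughly 2 mm |
| Robot | clear at 18 cm height, wrist force about 0 |
| Short pipe, jar, brush, beaker | within about 1–2 mm of where they were |

- **High push force:** contact with the stop peaked at 38 N in one reading at the end of the push. That was on the fingertips and well under the 120 N wrist limit, but harder than I intended.
- **Weight, screwdriver and samples:** I did not re-measure these. The weight looked unmoved in the last picture; the screwdriver and samples were outside it, and I kept the arm away from them.
- **Missed detections:** the network missed the pipe or mislabelled things a few times. I used the other camera or looked at the picture instead.

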